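Close the sawn keepsake boxes with their own lids

TASK

Four small wooden boxes are finished (large round, small round, square and oblong); put each one's knobbed lid on it, the lid with the same outline, lying flat on the rim with its edges lined up with the box all round. Leave the boxes standing where they are, and do not disturb the plain round offcut or the sanding block.

Things in the scene. Friction and masses are not known exactly. Their poses are not given: they have to be found in the camera images.
- large_round_lid: Loose light-wood lid, large round, 104 mm diameter: a flat plate 8 mm thick with a darker upright round knob (24 mm diameter, 36 mm tall, top 44 mm above the underside) at its centre. No lip underneath. About 0.09 kg. Lies flat, knob up. Origin: centre of its underside, z up.
- small_round_lid: Loose light-wood lid, small round, 74 mm diameter: a flat plate 8 mm thick with a darker upright round knob (24 mm diameter, 36 mm tall, top 44 mm above the underside) at its centre. No lip underneath. About 0.09 kg. Lies flat, knob up. Origin: centre of its underside, z up.
- square_lid: Loose light-wood lid, square, 84 x 84 mm: a flat plate 8 mm thick with a darker upright round knob (24 mm diameter, 36 mm tall, top 44 mm above the underside) at its centre. No lip underneath. About 0.09 kg. Lies flat, knob up. Origin: centre of its underside, z up.
- oblong_lid: Loose light-wood lid, oblong, 112 mm (its x) x 70 mm (its y): a flat plate 8 mm thick with a darker upright round knob (24 mm diameter, 36 mm tall, top 44 mm above the underside) at its centre. No lip underneath. About 0.09 kg. Lies flat, knob up. Origin: centre of its underside, z up.
- large_round_box: Loose open light-wood box, large round, 104 mm diameter outside (the same outline as its lid), 45 mm tall, walls 10 mm thick, inner floor 6 mm up, empty, no knob. About 0.35 kg. The lid lies on top of the flat rim, its underside then 45 mm above the box's underside. Origin: centre of its underside, z up. Its lid fits at any turn.
- small_round_box: Loose open light-wood box, small round, 74 mm diameter outside (the same outline as its lid), 45 mm tall, walls 10 mm thick, inner floor 6 mm up, empty, no knob. About 0.35 kg. The lid lies on top of the flat rim, its underside then 45 mm above the box's underside. Origin: centre of its underside, z up. Its lid fits at any turn.
- square_box: Loose open light-wood box, square, 84 x 84 mm outside (the same outline as its lid), 45 mm tall, walls 10 mm thick, inner floor 6 mm up, empty, no knob. About 0.35 kg. The lid lies on top of the flat rim, its underside then 45 mm above the box's underside. Origin: centre of its underside, z up. Its lid fits in any quarter turn.
- oblong_box: Loose open light-wood box, oblong, 112 mm (its x) x 70 mm (its y) outside (the same outline as its lid), 45 mm tall, walls 10 mm thick, inner floor 6 mm up, empty, no knob. About 0.35 kg. The lid lies on top of the flat rim, its underside then 45 mm above the box's underside. Origin: centre of its underside, z up. Its lid fits either way round, long side along long side.
- offcut: Bystander: loose plain round wooden offcut without a knob, 80 mm diameter, 18 mm thick. Origin: centre of its underside. It is not a lid.
- sanding_block: Bystander: loose cork sanding block, 110 x 67 mm, 37 mm tall, dark underneath, near the far edge of the work. Origin: centre of its underside.
Mind the look-alikes: they are no part of the job. Leave any orange or purple look-alike of the square_lid alone.

How it is judged (in metres and radians):
At the end, for the whole second after the job is handed in: Each lid rests knob up on the box of its outline: centres within 10 mm, underside 41 to 49 mm above the box's, lid and box level to 0.06 rad, at rest; square and oblong sides parallel to the box's within 0.2 rad (square any quarter turn, oblong long side on long side) (horizontal distance between large_round_lid and large_round_box below 0.01 m and z of large_round_lid in the frame of large_round_box between 0.041 and 0.049 m and angle between each of large_round_lid, large_round_box, small_round_lid, small_round_box, square_lid, square_box, oblong_lid, oblong_box's own z axis and vertical below 0.06 rad and linear speed of each of large_round_lid, small_round_lid, square_lid, oblong_lid below 0.01 m/s and angular speed of each of large_round_lid, small_round_lid, square_lid, oblong_lid below 0.1 rad/s and horizontal distance between small_round_lid and small_round_box below 0.01 m and z of small_round_lid in the frame of small_round_box between 0.041 and 0.049 m and horizontal distance between square_lid and square_box below 0.01 m and z of square_lid in the frame of square_box between 0.041 and 0.049 m and (angle between the x axis of square_lid and the x axis of square_box, either way round below 0.2 rad or angle between the x axis of square_lid and the y axis of square_box, either way round below 0.2 rad) and horizontal distance between oblong_lid and oblong_box below 0.01 m and z of oblong_lid in the frame of oblong_box between 0.041 and 0.049 m and angle between the x axis of oblong_lid and the x axis of oblong_box, either way round below 0.2 rad); the robot touches nothing.
It fails at once if a box is shoved more than 30 mm from where it stood (distance of any of large_round_box, small_round_box, square_box, oblong_box from where it was at the start of the episode above 0.03 m).
It fails at once if the round offcut is moved more than 30 mm (distance of offcut from where it was at the start of the episode above 0.03 m).
It fails at once if the sanding block is moved more than 30 mm (distance of sanding_block from where it was at the start of the episode above 0.03 m).
It also fails if it takes over 102 s, if anything falls off the work surface, if the arm or the gripper's body presses on something with over 40 N, if the wrist force passes 120 N, or if a joint passes its speed limit or range.

ROBOT

A 6-joint arm with a two-finger parallel gripper is mounted at the origin on the work surface. World frame = base frame: x ahead of the robot, y to its left, z up, the work surface at z = 0. Lengths are in m, angles in degrees, forces in N, time in s.
With the tool pointing down it reaches from about 0.25 to 0.725 m from the base axis. Payload 9.7 kg.
Tool frame: the origin (TCP) lies midway between the tips of the shut fingers; the grasp point (between the pads) lies 19 mm behind it (bot.pinch_z is the distance from the TCP to the grasp point, in m); z points along the fingers, y is the line along which they close (so a half turn about z gives the same grasp; the last joint's range is limited). The gripper opens to 85 mm and grips with 20 to 120 N. Pads are 22 mm wide; open, the fingers measure 114 mm over their backs; the gripper's body (76 mm by 85 mm) begins 54 mm behind the grasp point. The pads swing forward as they close: fully open they stand 13 mm farther back than shut.
Start: joints at [-76.089, 4.979, 10.078, 95.1, 0, 90], TCP at [0.132, -0.534, 0.231] pointing down, gripper open.
Joint ranges: [-179.16, 179.16], [-48.56, 103.87], [-65.8, 70.77], [-126.05, 130.52], [-82.76, 87.17], [-180, 180]. Speed limits (degrees/s): [127.2, 127.2, 147.25, 180, 180, 180].

INTERFACE

Orientations are given as [roll, pitch, yaw] about the fixed x, y, z axes, in that order (R = Rz(yaw) Ry(pitch) Rx(roll)).
In Python, from workcell import sensors, camera, ticket, bot gives the robot as it stands.
- The arm moves only by the shell command python3 -m handwheel 'ROWS' [FORCE]. ROWS is a JSON object of lists of equal length, an entry for each row: "gripper": the opening, from -1 (shut) to 1 (fully open); "slide": the shift along the tool's x, y, z in mm, a list of three; "yaw": the turn about the tool's z in rad. A call has 1 to 8 rows; each row shifts and turns the commanded pose from where the row before left it, along the tool's axes as they then stand; what a row does not reach is not made up. A row lasts 1/12 s, in which the tool goes at most 41.7 mm and 7.16 degrees, less where a joint would pass 70% of its speed; a pose out of reach is approached as far as the arm can. A call is refused whole if a number of a shift passes 41.7 or a number of a turn 0.125, either way. A call with a gripper value outside its range is refused whole. The fingers move at their own pace and stop on an object; FORCE is the grip in N (left out, the last holds). Time passes only in rows, so rows that do not move let the fingers close. It gives the time, the measured TCP pose, the force, the opening and the grip force at its end, in the units of the state.
- sensors.get_obs(): the state, without advancing time (a new reading comes with each control period).
- camera(name): name is "scene" or "top" or "wrist"; returns a dict with "img" (384x512x3 uint8, red, green, blue), "fx", "fy", "cx", "cy" (pixels), "R" (3x3) and "t" (3): a world point X has camera coordinates R X + t. Camera axes: x right, y down, z forward; pixel columns grow to the right and rows downward; lengths in m; the calibration is good to about 2 mm. A picture is of the moment at which its call begins. There is no depth.
- ticket.job_done(): hands the job in; it is judged then, once.
The state is a dict: "time": time; "q": joint angles; "qd": joint speeds; "joint_efforts": joint torques, N m; "ee_pos": TCP position; "tcp_rot": TCP orientation; "wrist_force": force on the tool from outside, world axes, zero at the start; "torque": the same for the moment, N m; "opening": finger opening in m; "grasp_force": force on a finger pad.
Only numpy, scipy, OpenCV 4.12 (cv2) and the standard library are available. Lean on these libraries where they do the work, as an engineer would, in place of code of your own. Each camera call takes 0.05 s, during which the arm holds its last target. There are 200 camera calls.

## Working session

There is one attempt and no reset: what is moved stays moved. The work goes in short steps, Python scripts to look and compute and a shell command to move; the robot and the scene stay as the last step left them, time stands still between calls to the robot, and variables do not carry over. Pictures are saved under pics/ and viewed, at most 14 in all, crops included, and the job is handed in when it is done.

```bash
ls; mkdir -p pics; python3 - <<'E'
from workcell import sensors, camera, ticket, bot
import cv2
o=sensors.get_obs(); print(o['time'],o['ee_pos'],o['tcp_rot'],o['opening'])
for n in ['top','scene']:
    c=camera(n); cv2.imwrite(f'pics/{n}0.png',c['img'][:,:,::-1]); print(n,c['fx'],c['cx'],c['cy'],c['R'],c['t'])
E
```

```text
pics
0.0 [ 0.13218221 -0.53363946  0.23056841] [-1.79923114e+02 -4.51499320e-04  1.39133447e+01] 0.08519977087729153
top 370.9308783749731 256.1212713097264 190.6169166229134 [[-0.02978597 -0.99953346  0.00675776]
 [-0.99109076  0.02865499 -0.13006917]
 [ 0.12981484 -0.01057179 -0.99148189]] [-0.0600356   0.56642133  1.17195307]
scene 377.71067498221663 265.47938226934633 185.43455791172536 [[-0.75475408  0.65599198 -0.00456005]
 [ 0.5655477   0.64713925 -0.51124025]
 [-0.33241851 -0.38843959 -0.85942575]] [ 0.47380353 -0.25975121  1.44818098]
```

View pics/top0.png

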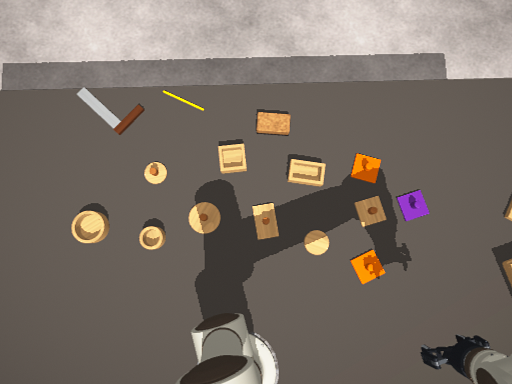

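View pics/scene0.png

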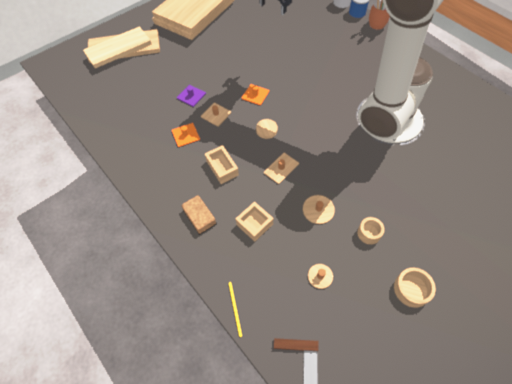

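The top view shows the following (scene-view pixels where I give two):
- **Boxes:** large round (90,227), small round (152,237), square (232,158), oblong (307,172).
- **Lids:** small round (155,173), large round (204,217), oblong (265,221), and a wood-brown square one in shadow at (370,211), which is (216,114) in the scene view.
- **Bystanders:** offcut (317,242) and sanding block (273,123).
- **Square-lid candidates:** orange (366,168), orange (368,266), purple (413,205) and plain wood (370,211). The wood one fits the description. I'll confirm it in a crop and measure everything.

```bash
cat > h.py <<'E'
import numpy as np, cv2
from workcell import sensors, camera, ticket, bot
def cast(c,uv,z):
    uv=np.atleast_2d(uv).astype(float)
    d=np.c_[(uv[:,0]-c['cx'])/c['fx'],(uv[:,1]-c['cy'])/c['fy'],np.ones(len(uv))]@c['R']
    o=-c['R'].T@c['t']
    return (o+d*((z-o[2])/d[:,2])[:,None])[:,:2]
def blobs(c,lo=(7,70,40),hi=(28,255,255),amin=150):
    hsv=cv2.cvtColor(c['img'],cv2.COLOR_RGB2HSV)
    m=cv2.inRange(hsv,lo,hi)
    m=cv2.morphologyEx(m,cv2.MORPH_CLOSE,np.ones((3,3)))
    cs,_=cv2.findContours(m,cv2.RETR_EXTERNAL,cv2.CHAIN_APPROX_NONE)
    return [k[:,0] for k in cs if cv2.contourArea(k)>amin]
def rect(c,k,z):
    w=cast(c,k,z)
    (x,y),(a,b),t=cv2.minAreaRect((w*1000).astype(np.float32))
    if a<b: a,b,t=b,a,t+90
    return x/1000,y/1000,a,b,(t+90)%180-90
def tool(p,yaw_deg=None):
    "mm shift in tool axes from current TCP to world point p"
    o=sensors.get_obs(); y=np.radians(o['tcp_rot'][2]); d=(np.array(p)-o['ee_pos'])*1000
    return np.round([d[0]*np.cos(y)+d[1]*np.sin(y), d[0]*np.sin(y)-d[1]*np.cos(y), -d[2]],1)
E
python3 - <<'E'
from h import *
c=camera('top'); print(-c['R'].T@c['t'])
for k in blobs(c):
    u=k.mean(0)
    if not(60<u[0]<400 and 90<u[1]<300): continue
    print(u.round(0),'z4',np.round(rect(c,k,.005),3),'z22',np.round(rect(c,k,.0225),3))
cv2.imwrite('pics/crop.png',cv2.resize(c['img'][140:290,300:450,::-1],None,fx=4,fy=4,interpolation=cv2.INTER_CUBIC))
E
```

```text
[ 0.40744983 -0.06384875  1.23604991]
[367. 266.] z4 [  0.309  -0.432  88.948  87.935 -66.249] z22 [  0.31   -0.427  87.683  86.685 -66.249]
[316. 242.] z4 [ 0.393 -0.27  82.586 78.248 88.278] z22 [ 0.393 -0.268 81.412 77.136 88.278]
[152. 237.] z4 [ 0.423  0.27  86.015 75.    88.307] z22 [ 0.423  0.265 84.792 73.934 88.307]
[ 90. 227.] z4 [  0.466   0.474 125.631 108.312  88.323] z22 [  0.465   0.466 123.845 106.773  88.323]
[265. 221.] z4 [ 4.67000e-01 -1.04000e-01  1.15149e+02  7.41380e+01  7.82300e+00] z22 [ 4.66000e-01 -1.03000e-01  1.13512e+02  7.30840e+01  7.82300e+00]
[204. 217.] z4 [4.84000e-01 9.80000e-02 1.06121e+02 1.02606e+02 8.83320e+01] z22 [4.83000e-01 9.60000e-02 1.04613e+02 1.01147e+02 8.83320e+01]
[370. 211.] z4 [  0.49   -0.454  89.196  86.744 -74.72 ] z22 [  0.488  -0.448  87.928  85.511 -74.72 ]
[155. 173.] z4 [ 0.638  0.261 75.415 73.873  0.1  ] z22 [ 0.635  0.256 74.343 72.823  0.1  ]
[306. 172.] z4 [  0.626  -0.247 123.199  82.526  80.12 ] z22 [  0.623  -0.245 121.448  81.353  80.12 ]
[365. 168.] z4 [ 0.635 -0.449 89.136 87.957 72.66 ] z22 [ 0.632 -0.443 87.869 86.706 72.66 ]
[232. 158.] z4 [6.8200e-01 2.0000e-03 9.7879e+01 9.1123e+01 4.3970e+00] z22 [6.7800e-01 1.0000e-03 9.6488e+01 8.9828e+01 4.3970e+00]
[273. 123.] z4 [  0.8    -0.142 115.631  76.739  84.045] z22 [  0.795  -0.141 113.987  75.648  84.045]
[129. 119.] z4 [  0.829   0.353 123.156  32.683 -44.319] z22 [  0.823   0.347 121.405  32.218 -44.319]
```

View pics/crop.png

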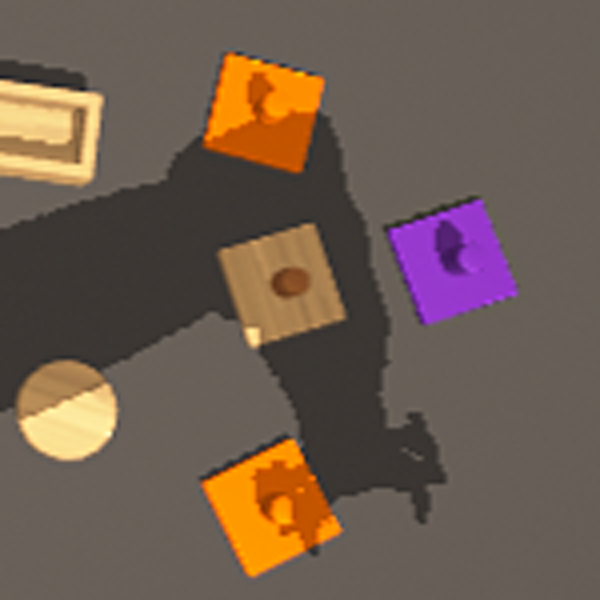

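The wood-coloured lid at (370,211) in the top view is plain brown wood with a brown knob, while the others are orange or purple. So it is the real square lid, and I'll move over it.

```bash
python3 -m handwheel '{"gripper":[1,1,1,1,1,1,1,1],"slide":[[40,0,0],[40,0,0],[40,0,0],[40,0,0],[40,0,0],[40,0,0],[40,0,0],[40,0,0]],"yaw":[0,0,0,0,0,0,0,0]}' 60
python3 -m handwheel '{"gripper":[1,1,1,1],"slide":[[24,4,10],[23,4,20],[0,0,0],[0,0,0]],"yaw":[0,0,0,0]}'
python3 - <<'E'
from h import *
c=camera('wrist'); print(-c['R'].T@c['t'],c['R'],c['fx']); cv2.imwrite('pics/w1.png',c['img'][:,:,::-1])
print(tool([.490,-.454,.011]),sensors.get_obs()['tcp_rot'])
for k in blobs(c,lo=(5,60,30)): print(k.mean(0).round(0),np.round(rect(c,k,.008),4))
E
```

```text
time: 0.82
ee_pos: [0.4447, -0.456, 0.2311]
tcp_rot: [-180.0, 0.0, 13.9]
wrist_force: [0.4, -1.0, 0.3]
opening: 0.0855
grasp_force: 0.0
time: 1.15
ee_pos: [0.4909, -0.4524, 0.199]
tcp_rot: [-179.8, 0.1, 14.0]
wrist_force: [-0.4, -0.6, -0.4]
opening: 0.0856
grasp_force: 0.0
[ 0.56930965 -0.43335737  0.34022889] [[ 0.24265759 -0.97011102 -0.00138078]
 [-0.92068956 -0.23074364  0.31478264]
 [-0.30569271 -0.07511313 -0.94916278]] 332.9327564756267
[ -0.4   0.9 189.6] [-1.79918805e+02  6.67054205e-02  1.39475237e+01]
[201. 303.] [ 0.3157 -0.4321 88.6032 85.0931 24.3236]
[ 64. 210.] [  0.3952  -0.2676  90.4803  81.7191 -40.7054]
[255. 163.] [ 0.4941 -0.4532 84.5957 83.5326 14.9583]
[289.  25.] [ 0.6341 -0.4469 83.9331 76.6839 72.8258]
[80. 10.] [  0.587   -0.2668  76.6887  26.3683 -75.9734]
```

View pics/w1.png

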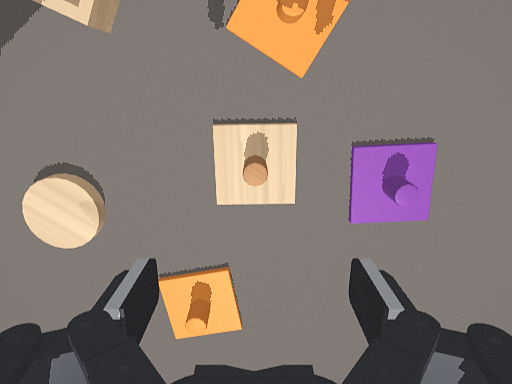

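The wrist view shows the plain wood lid at (255,163), between the orange and purple decoys, and measures it well. Descending and gripping.

```bash
python3 -m handwheel '{"gripper":[1,1,1,1,1,1,1],"slide":[[2,0,30],[0,0,40],[0,0,40],[0,0,40],[0,0,27],[0,0,10],[0,0,0]],"yaw":[0,0,0,0,0,0,0]}' 60
python3 -m handwheel '{"gripper":[-1,-1,-1,-1,-1,-1,-1,-1],"slide":[[0,0,0],[0,0,0],[0,0,0],[0,0,0],[0,0,0],[0,0,0],[0,0,0],[0,0,0]],"yaw":[0,0,0,0,0,0,0,0]}'
python3 -m handwheel '{"gripper":[-1,-1,-1,-1,-1,-1,-1],"slide":[[0,0,-10],[0,0,-30],[0,0,-40],[0,0,-40],[0,0,-30],[0,0,0],[0,0,0]],"yaw":[0,0,0,0,0,0,0]}'
python3 - <<'E'
from h import *
print(sensors.get_obs()['ee_pos'],tool([.678,.001,.2]),tool([.678,.001,.2])) 
c=camera('wrist'); cv2.imwrite('pics/w2.png',c['img'][:,:,::-1])
E
```

```text
time: 1.78
ee_pos: [0.4905, -0.4526, 0.0127]
tcp_rot: [-179.8, 0.1, 13.8]
wrist_force: [-0.9, 0.2, 0.8]
opening: 0.0853
grasp_force: 0.0
time: 2.45
ee_pos: [0.4929, -0.4535, 0.0158]
tcp_rot: [179.9, -0.1, 13.9]
wrist_force: [-0.5, -0.6, 5.9]
opening: 0.0222
grasp_force: 58.8
time: 3.03
ee_pos: [0.4931, -0.4535, 0.1671]
tcp_rot: [179.8, -0.1, 13.9]
wrist_force: [0.4, -0.4, -2.1]
opening: 0.0224
grasp_force: 58.9
[ 0.49305105 -0.45352364  0.16709238] [ 288.8 -396.7  -32.9] [ 288.8 -396.7  -32.9]
```

View pics/w2.png

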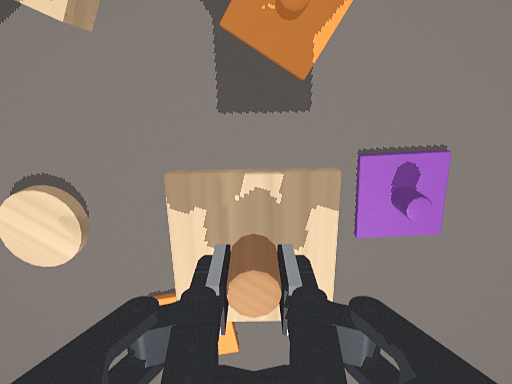

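The lid is held squarely by its knob. Next I'll carry it to about 120 mm short of the square box and measure the box.

```bash
python3 -m handwheel '{"gripper":[-1,-1,-1,-1,-1,-1,-1,-1],"slide":[[10,-25,0],[17,-40,0],[17,-40,0],[17,-40,0],[17,-40,0],[17,-40,0],[17,-40,0],[17,-40,0]],"yaw":[0,0,0,0,0,0,0,0]}'
python3 -m handwheel '{"gripper":[-1,-1,-1,-1,-1,-1],"slide":[[17,-40,0],[15,-30,0],[8,-20,0],[0,0,0],[0,0,0],[0,0,0]],"yaw":[0,0,0,0.09,0.09,0]}'
cat >> h.py <<'E'
def wr(z,name,zs=(.045,),lo=(5,60,30),amin=300):
    c=camera('wrist'); cv2.imwrite(f'pics/{name}.png',c['img'][:,:,::-1]); o=sensors.get_obs()
    print(o['ee_pos'].round(4),o['tcp_rot'].round(1))
    for k in blobs(c,lo=lo,amin=amin): print(k.mean(0).round(0),k.min(0),k.max(0),[np.round(rect(c,k,z),4).tolist() for z in zs])
    return c
E
python3 - <<'E'
from h import *
c=wr(0,'w3',(.0225,.045)); print(tool([.678,.001,.06]))
E
```

```text
time: 3.75
ee_pos: [0.5411, -0.1361, 0.1622]
tcp_rot: [-179.9, 0.2, 13.9]
wrist_force: [0.6, -0.4, -1.8]
opening: 0.0224
grasp_force: 59.0
time: 4.25
ee_pos: [0.5583, -0.0423, 0.1623]
tcp_rot: [-180.0, 0.2, 3.4]
wrist_force: [0.2, 0.5, -1.0]
opening: 0.0226
grasp_force: 59.1
[ 0.5584 -0.0427  0.1625] [-180.     0.2    3.7]
[457. 327.] [413 298] [493 364] [[0.4165, -0.2639, 93.1149, 55.1023, 56.5324], [0.4343, -0.2457, 85.6571, 50.689, 56.5324]]
[107. 235.] [ 54 186] [161 283] [[0.4965, 0.089, 100.2151, 97.546, -46.6041], [0.5079, 0.0789, 92.1887, 89.7333, -46.6039]]
[256. 243.] [163 168] [343 321] [[0.4908, -0.0516, 165.4265, 159.6812, -85.627], [0.5027, -0.0504, 152.1771, 146.8919, -85.627]]
[470. 111.] [409  54] [511 167] [[0.6302, -0.2239, 95.7641, 76.593, 80.1512], [0.6309, -0.2089, 88.0941, 70.4585, 80.1512]]
[204.  41.] [141   0] [263  84] [[0.6668, 0.002, 90.994, 59.5958, -86.0124], [0.6645, -0.0011, 83.7061, 54.8226, -86.0124]]
[122.2 -35.9 102.5]
```

View pics/w3.png

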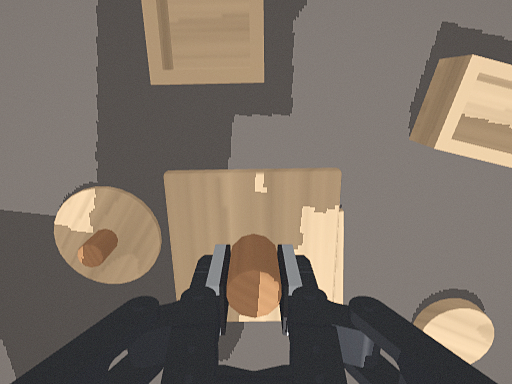

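The square box is at the top of the view, with its rim corners near (150,83) and (265,82). The held lid's front edge runs from (165,172) to (340,170). I'll work out the offset between them.

```bash
python3 - <<'E'
from h import *
c=camera('wrist'); g=cv2.cvtColor(c['img'],cv2.COLOR_RGB2HSV)
for k in blobs(c,lo=(5,60,30),amin=300):
    u=k.mean(0)
    if abs(u[0]-204)<8 and u[1]<60: name,z,sel='box',.045,(k[:,1]>75)
    elif abs(u[0]-256)<10 and u[1]>200: name,z,sel='lid',.155,(k[:,1]<180)
    else: continue
    w=cast(c,k[sel],z); vx,vy,x0,y0=cv2.fitLine((w*1000).astype(np.float32),cv2.DIST_HUBER,0,.01,.01).ravel()
    a=np.degrees(np.arctan2(vy,vx)); a=a%180-90
    e=np.array([w[:,0].mean(), (w[:,1].min()+w[:,1].max())/2])
    n=np.array([np.cos(np.radians(a)),np.sin(np.radians(a))]); s=1 if name=='box' else -1
    print(name,'ang',a,'edgelen',np.ptp(w[:,1]),'centre',e+s*.042*n)
print(sensors.get_obs()['ee_pos'],-c['R'].T@c['t'])
E
```

```text
lid ang 4.472328 edgelen 0.082144888431988 centre [ 0.56016033 -0.043008  ]
box ang 4.749771 edgelen 0.08297563028899768 centre [6.79805069e-01 1.91449003e-04]
[ 0.55847094 -0.04301116  0.16284101] [ 0.63900814 -0.03757379  0.30372786]
```

```bash
python3 -m handwheel '{"gripper":[-1,-1,-1,-1,-1,-1,-1,-1],"slide":[[30,-9,0],[40,-12,0],[40,-12,0],[12,-3,0],[0,0,30],[0,0,30],[0,0,25],[0,0,0]],"yaw":[0,0,0,0,0,0,0,0]}'
python3 -m handwheel '{"gripper":[-1,-1,-1,-1,-1],"slide":[[0,0,8],[0,0,4],[0,0,2],[0,0,0],[0,0,0]],"yaw":[0,0,0,0,0]}'
python3 - <<'E'
from h import *
print(tool([.6798-.0017,0.0002,.061]))
E
```

```text
time: 5.02
ee_pos: [0.6754, -0.0, 0.0721]
tcp_rot: [-180.0, 0.6, 3.7]
wrist_force: [-0.5, 0.3, -1.9]
opening: 0.0222
grasp_force: 59.1
time: 5.43
ee_pos: [0.679, 0.0004, 0.0666]
tcp_rot: [180.0, -0.1, 3.6]
wrist_force: [0.7, -1.2, -1.5]
opening: 0.022
grasp_force: 59.1
[-0.9  0.2  5.6]
```

```bash
python3 -m handwheel '{"gripper":[-1,-1,-1,-1],"slide":[[0,0,3],[0,0,2],[0,0,0],[0,0,0]],"yaw":[0,0,0,0]}'
python3 - <<'E'
from h import *
print(sensors.get_obs()['ee_pos'],sensors.get_obs()['wrist_force'],tool([.6798-.0017,0.0002,.061]))
E
```

```text
time: 5.77
ee_pos: [0.6788, 0.0005, 0.0608]
tcp_rot: [180.0, -0.1, 3.6]
wrist_force: [0.1, 0.4, 2.5]
opening: 0.0222
grasp_force: 59.3
[6.78798666e-01 4.91905833e-04 6.08448206e-02] [0.13798852 0.37791124 2.54286592] [-0.7  0.2 -0.2]
```

```bash
python3 -m handwheel '{"gripper":[1,1,1,1,1,1,1,1],"slide":[[0,0,0],[0,0,0],[0,0,0],[0,0,0],[0,0,-20],[0,0,-40],[0,0,-40],[0,0,-40]],"yaw":[0,0,0,0,0,0,0,0]}'
python3 -m handwheel '{"gripper":[1,1,1,1,1,1,1,1],"slide":[[-30,13,0],[-38,15,0],[-38,15,0],[-38,15,0],[-38,15,0],[-36,15,0],[0,3,0],[0,0,0]],"yaw":[0,0,0,0,0,0,0,0]}'
python3 - <<'E'
from h import *
c=wr(0,'w4',(.008,.045,.053)); print(tool([.467,-.104,.0145]))
E
```

```text
time: 6.43
ee_pos: [0.6779, 0.0005, 0.2016]
tcp_rot: [-180.0, 0.1, 3.6]
wrist_force: [0.7, 0.4, -0.2]
opening: 0.0852
grasp_force: 0.0
time: 7.1
ee_pos: [0.4656, -0.105, 0.2011]
tcp_rot: [180.0, -0.1, 3.5]
wrist_force: [0.6, 0.7, 0.2]
opening: 0.0852
grasp_force: 0.0
[ 0.4666 -0.1045  0.2009] [ 1.8e+02 -1.0e-01  3.5e+00]
[497. 304.] [474 276] [511 336] [[0.3088, -0.402, 87.0741, 42.1967, 17.037], [0.335, -0.3686, 77.4497, 37.5326, 17.037], [0.3407, -0.3614, 75.3687, 36.5242, 17.037]]
[397. 238.] [358 202] [436 274] [[0.3956, -0.2694, 90.5321, 79.2844, 50.306], [0.4122, -0.2507, 80.5255, 70.521, 50.306], [0.4158, -0.2467, 78.3619, 68.6261, 50.306]]
[252. 159.] [213 104] [288 216] [[0.4707, -0.1038, 112.1016, 69.7088, 8.0334], [0.479, -0.1034, 99.7108, 62.0038, 8.0334], [0.4808, -0.1033, 97.0318, 60.3378, 8.0334]]
[ 53. 132.] [ 0 80] [107 184] [[0.4883, 0.0952, 104.9361, 102.7749, -60.9272], [0.4946, 0.0736, 93.3374, 91.415, -60.9271], [0.496, 0.0689, 90.8296, 88.9589, -60.9272]]
[428.  23.] [344   0] [509  60] [[0.603, -0.2525, 145.0227, 49.5482, -86.4672], [0.5967, -0.2356, 128.9931, 44.0716, -86.4672], [0.5953, -0.232, 125.5273, 42.8874, -86.4672]]
[  0.4  -0.4 186.4]
```

View pics/w4.png

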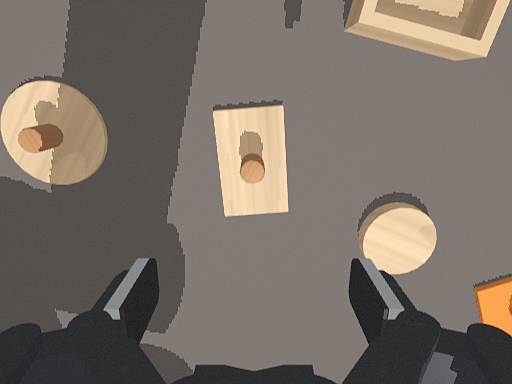

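The oblong lid is at (252,159), and its world fix is (0.4705,-0.104) at 8°. Next: grip it, lift, and move to a spot beside the oblong box where I can also check the square lid.

```bash
python3 -m handwheel '{"gripper":[1,1,1,1,1,1,1],"slide":[[4,0,30],[0,0,40],[0,0,40],[0,0,40],[0,0,25],[0,0,10],[0,0,0]],"yaw":[0,0,0,0,0,0,0]}' 60
python3 -m handwheel '{"gripper":[-1,-1,-1,-1,-1,-1,-1,-1],"slide":[[0,0,0],[0,0,0],[0,0,0],[0,0,0],[0,0,0],[0,0,0],[0,0,0],[0,0,0]],"yaw":[0,0,0,0,0,0,0,0]}'
python3 -m handwheel '{"gripper":[-1,-1,-1,-1,-1,-1,-1,-1],"slide":[[0,0,-10],[0,0,-30],[0,0,-40],[0,0,-40],[10,0,-30],[40,-2,0],[40,-2,0],[40,-2,0]],"yaw":[0,0,0,0,0,0,0,0]}'
python3 -m handwheel '{"gripper":[-1,-1,-1],"slide":[[0,0,0],[0,0,0],[0,0,0]],"yaw":[0,0,0]}'
python3 - <<'E'
from h import *
c=wr(0,'w5',(.0225,.045,.053))
E
```

```text
time: 7.73
ee_pos: [0.4698, -0.1029, 0.0128]
tcp_rot: [-179.9, 0.2, 3.6]
wrist_force: [-0.3, 0.1, 0.2]
opening: 0.0855
grasp_force: 0.0
time: 8.4
ee_pos: [0.4714, -0.104, 0.0166]
tcp_rot: [180.0, -0.1, 3.6]
wrist_force: [-0.2, 0.0, 5.8]
opening: 0.0226
grasp_force: 58.6
time: 9.07
ee_pos: [0.6017, -0.0896, 0.1673]
tcp_rot: [180.0, -0.2, 3.6]
wrist_force: [-0.0, -0.5, 0.4]
opening: 0.0221
grasp_force: 58.8
time: 9.32
ee_pos: [0.5995, -0.0896, 0.1652]
tcp_rot: [-180.0, 0.1, 3.6]
wrist_force: [-0.1, -0.8, -0.1]
opening: 0.023
grasp_force: 58.8
[ 0.5992 -0.0897  0.1659] [180.    0.    3.6]
[ 65. 267.] [ 13 222] [117 313] [[0.4991, 0.086, 101.3541, 97.6987, -49.001], [0.5134, 0.0725, 93.3257, 89.9599, -49.0008], [0.5185, 0.0677, 90.4712, 87.2083, -49.0007]]
[253. 240.] [170 138] [322 345] [[0.5279, -0.0946, 212.0474, 130.5373, 8.0097], [0.5399, -0.0938, 195.2509, 120.1973, 8.0097], [0.5442, -0.0935, 189.2788, 116.5209, 8.0097]]
[433. 164.] [350 106] [511 223] [[0.622, -0.2478, 139.5885, 76.5459, 80.1133], [0.6265, -0.2349, 128.5316, 70.4826, 80.1133], [0.6282, -0.2303, 124.6002, 68.3267, 80.1133]]
[139.  74.] [68 12] [207 137] [[0.6794, 0.0053, 101.7385, 93.8213, -85.3756], [0.6794, -0.0019, 93.6796, 86.3896, -85.3757], [0.6795, -0.0044, 90.8143, 83.7473, -85.3756]]
```

View pics/w5.png

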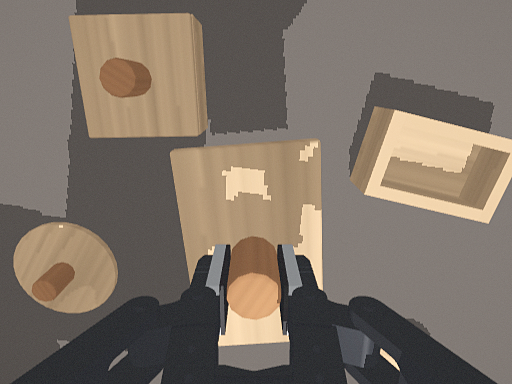

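The square lid is neatly on its box (top left). The oblong box rim is at (366–511, 107–222). I'll measure its rim from the bright mask.

```bash
python3 - <<'E'
from h import *
c=camera('wrist')
for t in (170,190,205):
  for k in blobs(c,lo=(5,40,t),amin=1500):
    if k[:,0].mean()>380: print(t,k.min(0),k.max(0),np.round(rect(c,k,.045),4))
for k in blobs(c,lo=(5,60,30),amin=300):
    u=k.mean(0)
    if abs(u[0]-253)<10 and u[1]>200:
        s=k[(k[:,1]<152)&(k[:,0]>175)&(k[:,0]<318)]; w=cast(c,s,.1655-.0165+.008)
        vx,vy,x0,y0=cv2.fitLine((w*1000).astype(np.float32),cv2.DIST_HUBER,0,.01,.01).ravel(); a=np.degrees(np.arctan2(vy,vx))%180-90
        q=k[k[:,1]<160]; wq=cast(c,q,.157); e=np.array([w[:,0].mean(),(wq[:,1].min()+wq[:,1].max())/2])
        print('lid',a,np.ptp(wq[:,1]),e-.056*np.array([np.cos(np.radians(a)),np.sin(np.radians(a))]),sensors.get_obs()['ee_pos'])
E
```

```text
170 [364 109] [511 222] [  0.6251  -0.2427 112.8767  70.5297  80.1562]
190 [364 109] [511 222] [  0.6252  -0.2428 112.7197  70.4566  80.1013]
205 [364 110] [511 222] [  0.6251  -0.2426 112.3384  70.1241  80.1312]
lid 7.86071 0.06874383847222276 [ 0.5989774  -0.09077997] [ 0.59914383 -0.08983145  0.16639504]
```

```bash
python3 -m handwheel '{"gripper":[-1,-1,-1,-1,-1,-1,-1,-1],"slide":[[3,25,0],[4,38,0],[4,38,0],[4,38,0],[1,14,0],[0,0,0],[0,0,0],[0,0,0]],"yaw":[0,0,0,0,0,-0.114,-0.114,-0.114]}'
python3 -m handwheel '{"gripper":[-1,-1,-1,-1,-1,-1,-1,-1],"slide":[[0,0,0],[0,0,0],[0,0,0],[0,0,0],[0,0,0],[0,0,0],[0,0,0],[0,0,0]],"yaw":[-0.114,-0.114,-0.114,-0.114,-0.114,-0.114,-0.114,-0.114]}'
python3 -m handwheel '{"gripper":[-1,-1],"slide":[[0,0,0],[0,0,0]],"yaw":[0,0]}'
python3 - <<'E'
from h import *
print(tool([.6251,-.242,.0616]))
E
```

```text
time: 10.08
ee_pos: [0.6246, -0.2419, 0.1667]
tcp_rot: [179.9, -0.1, 23.4]
wrist_force: [-0.4, 0.6, -0.6]
opening: 0.0222
grasp_force: 59.0
time: 10.75
ee_pos: [0.6247, -0.2411, 0.167]
tcp_rot: [179.9, 0.0, 75.7]
wrist_force: [-0.1, -0.3, -0.9]
opening: 0.0223
grasp_force: 58.7
time: 10.92
ee_pos: [0.625, -0.2412, 0.1666]
tcp_rot: [179.9, 0.0, 75.2]
wrist_force: [-0.1, 0.4, -0.7]
opening: 0.0224
grasp_force: 58.7
[ -0.7   0.3 105. ]
```

```bash
python3 -m handwheel '{"gripper":[-1,-1,-1,-1,-1,-1,-1,-1],"slide":[[-1,0,30],[0,0,35],[0,0,25],[0,0,8],[0,0,3],[0,0,2],[0,0,0],[0,0,0]],"yaw":[0,0,0,0,0,0,0,0]}'
python3 - <<'E'
from h import *
print(tool([.6251,-.242,.0616]))
E
```

```text
time: 11.58
ee_pos: [0.6262, -0.2427, 0.0644]
tcp_rot: [179.8, 0.0, 75.4]
wrist_force: [0.1, 0.5, -0.6]
opening: 0.0226
grasp_force: 58.9
[ 0.4 -1.2  2.8]
```

```bash
python3 -m handwheel '{"gripper":[-1,-1,-1],"slide":[[0,0,2],[0,0,1],[0,0,0]],"yaw":[0,0,0]}'
python3 -m handwheel '{"gripper":[1,1,1,1,1,1,1,1],"slide":[[0,0,0],[0,0,0],[0,0,0],[0,0,0],[0,0,-20],[0,0,-40],[0,0,-40],[0,0,-40]],"yaw":[0,0,0,0,0,0,0,0]}'
python3 -m handwheel '{"gripper":[1,1,1,1,1,1,1,1],"slide":[[16,-12,0],[32,-24,0],[32,-24,0],[32,-24,0],[32,-24,0],[32,-24,0],[32,-24,0],[32,-24,0]],"yaw":[0,0,0,0,0,0,0,0]}'
python3 -m handwheel '{"gripper":[1,1,1,1],"slide":[[32,-24,0],[20,-15,0],[0,0,0],[0,0,0]],"yaw":[0,0,0,0]}'
python3 - <<'E'
from h import *
c=wr(0,'w6',(.008,.0225,.045)); print(tool([.488,.0955,.0155]))
E
```

```text
time: 11.83
ee_pos: [0.6262, -0.2427, 0.0616]
tcp_rot: [179.8, 0.0, 75.4]
wrist_force: [-1.1, 0.3, 7.3]
opening: 0.0223
grasp_force: 59.8
time: 12.5
ee_pos: [0.6247, -0.2421, 0.2005]
tcp_rot: [-179.9, -0.0, 75.4]
wrist_force: [0.6, 0.1, 0.8]
opening: 0.0856
grasp_force: 0.0
time: 13.17
ee_pos: [0.5103, 0.0367, 0.1993]
tcp_rot: [180.0, -0.0, 75.4]
wrist_force: [0.7, -0.2, 0.6]
opening: 0.0855
grasp_force: 0.0
time: 13.5
ee_pos: [0.4863, 0.0964, 0.1995]
tcp_rot: [180.0, -0.0, 75.6]
wrist_force: [0.1, -0.0, -1.1]
opening: 0.0852
grasp_force: 0.0
[0.4867 0.0955 0.1994] [180.    0.   75.5]
[459. 219.] [402 158] [511 274] [[0.6912, -0.0145, 122.4511, 110.3867, -85.6047], [0.6831, -0.0063, 117.1189, 105.5798, -85.6047], [0.6706, 0.0065, 108.8449, 98.1209, -85.6047]]
[250. 153.] [203 113] [303 212] [[0.4872, 0.0983, 102.8686, 102.3354, -75.8987], [0.4881, 0.1016, 98.3891, 97.8792, -75.8988], [0.4893, 0.1067, 91.4382, 90.9643, -75.8991]]
[149.  33.] [100   0] [183  51] [[0.4249, 0.2408, 80.8682, 31.5099, 7.6461], [0.4285, 0.2379, 77.3467, 30.1378, 7.646], [0.434, 0.2334, 71.8824, 28.0087, 7.646]]
[126.  14.] [92  0] [152  38] [[0.4074, 0.2571, 51.3432, 30.53, -14.3422], [0.4117, 0.2535, 49.1074, 29.2005, -14.3422], [0.4184, 0.2479, 45.6381, 27.1376, -14.3422]]
[  0.3   1.3 183.9]
```

View pics/w6.png

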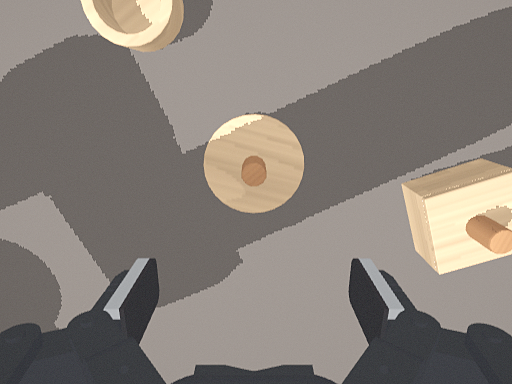

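The large round lid is centred at about (253,162). Gripping it, then moving to a side vantage point for the large round box.

```bash
python3 -m handwheel '{"gripper":[1,1,1,1,1,1,1],"slide":[[2,0,30],[0,0,40],[0,0,40],[0,0,40],[0,0,24],[0,0,10],[0,0,0]],"yaw":[0,0,0,0,0,0,0]}' 60
python3 -m handwheel '{"gripper":[-1,-1,-1,-1,-1,-1,-1,-1],"slide":[[0,0,0],[0,0,0],[0,0,0],[0,0,0],[0,0,0],[0,0,0],[0,0,0],[0,0,0]],"yaw":[0,0,0,0,0,0,0,0]}'
python3 -m handwheel '{"gripper":[-1,-1,-1,-1,-1,-1,-1,-1],"slide":[[0,0,-10],[0,0,-30],[0,0,-40],[0,0,-40],[0,0,-30],[30,-25,0],[30,-25,0],[30,-25,0]],"yaw":[0,0,0,0,0,0,0,0]}'
python3 -m handwheel '{"gripper":[-1,-1,-1,-1,-1,-1,-1,-1],"slide":[[30,-25,0],[30,-25,0],[30,-25,0],[30,-25,0],[30,-25,0],[30,-25,0],[30,-25,0],[30,0,0]],"yaw":[0,0,0,0,0,0,0,0]}'
python3 -m handwheel '{"gripper":[-1,-1,-1],"slide":[[0,-20,0],[0,0,0],[0,0,0]],"yaw":[0,0,0]}'
python3 - <<'E'
from h import *
c=wr(0,'w7',(.0225,.045,.157))
E
```

```text
time: 14.13
ee_pos: [0.486, 0.096, 0.013]
tcp_rot: [-179.8, 0.1, 75.4]
wrist_force: [-0.3, -0.2, -0.2]
opening: 0.0854
grasp_force: 0.0
time: 14.8
ee_pos: [0.4879, 0.0975, 0.0165]
tcp_rot: [179.9, -0.0, 75.5]
wrist_force: [-0.9, -1.4, 5.4]
opening: 0.0223
grasp_force: 58.7
time: 15.47
ee_pos: [0.4368, 0.204, 0.1668]
tcp_rot: [179.9, -0.1, 75.3]
wrist_force: [0.3, 1.5, -0.8]
opening: 0.0222
grasp_force: 59.1
time: 16.13
ee_pos: [0.3245, 0.4819, 0.1665]
tcp_rot: [-179.9, -0.0, 75.6]
wrist_force: [0.1, -0.3, -0.7]
opening: 0.0224
grasp_force: 59.1
time: 16.38
ee_pos: [0.308, 0.4848, 0.1655]
tcp_rot: [-180.0, 0.0, 75.6]
wrist_force: [0.7, 0.3, -0.4]
opening: 0.0222
grasp_force: 59.2
[0.3086 0.4844 0.1658] [180.   -0.   75.5]
[428. 327.] [392 305] [459 356] [[0.4497, 0.285, 99.9568, 21.0043, -51.4373], [0.44, 0.307, 92.0483, 19.3425, -51.4373], [0.3921, 0.4164, 52.6819, 11.0702, -51.4373]]
[253. 247.] [152 148] [355 334] [[0.2931, 0.4192, 193.6976, 190.1025, -50.6236], [0.2958, 0.4305, 178.3725, 175.0619, -50.6236], [0.3096, 0.4871, 102.0876, 100.1928, -50.6236]]
[442. 156.] [368  95] [511 222] [[0.4728, 0.463, 128.4751, 111.2796, -52.7972], [0.4613, 0.4709, 118.3103, 102.4753, -52.7973], [0.4043, 0.5102, 67.7123, 58.6495, -52.7972]]
```

View pics/w7.png

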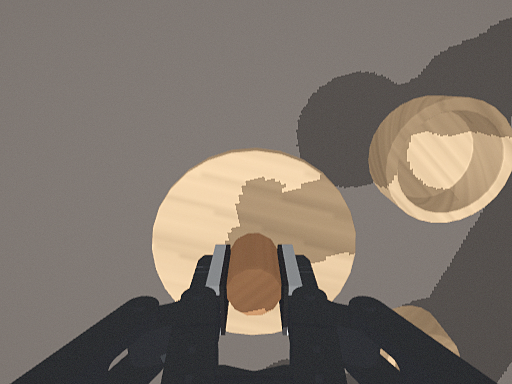

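The held lid's centre column is about 253. The large round box is on the right at (368–511, 95–222). I'll fit both known-radius circles.

```bash
cat >> h.py <<'E'
from scipy.optimize import least_squares
def circ(w,r):
    s=least_squares(lambda p:np.hypot(*(w-p).T)-r,w.mean(0),loss='huber',f_scale=.001)
    return s.x, np.sqrt(np.mean(s.fun**2))
E
python3 - <<'E'
from h import *
c=camera('wrist'); o=sensors.get_obs()['ee_pos']; print(o)
for k in blobs(c,lo=(5,40,30),amin=3000):
    u=k.mean(0)
    if u[0]>400:
        for lo in (420,440,460):
            s=k[(k[:,0]>lo)&(k[:,0]<509)]; print('box',lo,circ(cast(c,s,.045),.052))
    elif u[0]<300: s=k[(k[:,1]<240)]; print('lid',circ(cast(c,s,o[2]-.0165+.008),.052))
E
```

```text
[0.30902769 0.48411528 0.16596342]
lid (array([0.30899499, 0.48522885]), np.float64(0.0006658663802773297))
box 420 (array([0.46509197, 0.46560146]), np.float64(0.0017159822668567995))
box 440 (array([0.46508254, 0.46530759]), np.float64(0.0005520311296386592))
box 460 (array([0.46505861, 0.46503928]), np.float64(0.0002726663679296925))
```

```bash
python3 -m handwheel '{"gripper":[-1,-1,-1,-1,-1,-1,-1,-1],"slide":[[3,25,0],[5,39,0],[5,39,0],[5,39,0],[2,14,0],[0,0,30],[0,0,30],[0,0,30]],"yaw":[0,0,0,0,0,0,0,0]}'
python3 -m handwheel '{"gripper":[-1,-1,-1,-1],"slide":[[0,0,8],[0,0,3],[0,0,0],[0,0,0]],"yaw":[0,0,0,0]}'
python3 - <<'E'
from h import *
print(tool([.4651,.4641,.0615]))
E
```

```text
time: 17.15
ee_pos: [0.4664, 0.4635, 0.0753]
tcp_rot: [179.9, -0.1, 75.3]
wrist_force: [-0.4, -0.1, -0.6]
opening: 0.0221
grasp_force: 59.2
time: 17.48
ee_pos: [0.4656, 0.4651, 0.0668]
tcp_rot: [179.9, -0.1, 75.4]
wrist_force: [-0.1, 0.1, -0.8]
opening: 0.0221
grasp_force: 59.2
[-1.1 -0.2  5.3]
```

```bash
python3 -m handwheel '{"gripper":[-1,-1,-1,-1],"slide":[[0,0,3],[0,0,2],[0,0,0],[0,0,0]],"yaw":[0,0,0,0]}'
python3 -m handwheel '{"gripper":[1,1,1,1,1,1,1,1],"slide":[[0,0,0],[0,0,0],[0,0,0],[0,0,0],[0,0,-20],[0,0,-40],[0,0,-40],[0,0,-40]],"yaw":[0,0,0,0,0,0,0,0]}'
python3 -m handwheel '{"gripper":[1,1,1,1,1,1,1,1],"slide":[[-11,16,0],[-22,32,0],[-22,32,0],[-22,32,0],[-22,32,0],[-22,32,0],[-22,32,0],[-10,12,0]],"yaw":[0,0,0,0,0,0,0,0]}'
python3 -m handwheel '{"gripper":[1,1],"slide":[[0,0,0],[0,0,0]],"yaw":[0,0]}'
python3 - <<'E'
from h import *
c=wr(0,'w8',(.008,)); print(tool([.639,.261,.0155]))
for k in blobs(c,lo=(5,40,30),amin=1500):
    if 200<k[:,0].mean()<300 and k[:,1].mean()<220: print(circ(cast(c,k,.008),.037))
E
```

```text
time: 17.82
ee_pos: [0.4655, 0.4655, 0.0616]
tcp_rot: [179.9, -0.2, 75.5]
wrist_force: [-0.5, -0.4, 6.2]
opening: 0.0221
grasp_force: 59.8
time: 18.48
ee_pos: [0.4643, 0.4643, 0.2006]
tcp_rot: [-180.0, 0.1, 75.5]
wrist_force: [-0.5, 1.6, 1.0]
opening: 0.0854
grasp_force: 0.0
time: 19.15
ee_pos: [0.6418, 0.2575, 0.1986]
tcp_rot: [180.0, 0.1, 75.3]
wrist_force: [0.5, 0.4, 0.2]
opening: 0.0856
grasp_force: 0.0
time: 19.32
ee_pos: [0.6395, 0.2607, 0.1988]
tcp_rot: [-180.0, 0.0, 75.3]
wrist_force: [0.2, 0.1, 0.3]
opening: 0.0855
grasp_force: 0.0
[0.639  0.2616 0.199 ] [-180.     0.    75.4]
[333. 346.] [295 317] [368 372] [[0.6755, 0.0095, 89.8336, 79.7732, 4.5563]]
[ 49. 219.] [  2 179] [ 97 260] [[0.4131, 0.2578, 110.9148, 81.6749, 11.62]]
[269. 190.] [242 171] [291 200] [[0.65, 0.2323, 58.4984, 14.9211, 15.5166]]
[263. 151.] [229 130] [291 187] [[0.6518, 0.2695, 58.233, 52.9205, -82.9626]]
[434.  25.] [369   0] [496  68] [[0.8307, 0.3498, 121.4714, 31.031, -44.2799]]
[26. 27.] [0 0] [69 61] [[0.4793, 0.4329, 71.4255, 49.8948, -14.6151]]
[ -0.6   0.2 183.5]
(array([0.64557112, 0.26096244]), np.float64(0.005696114862602665))
```

View pics/w8.png

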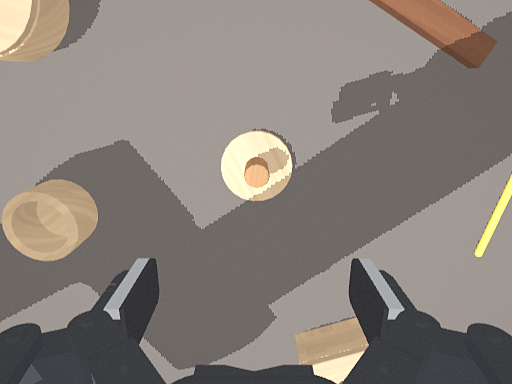

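The small round lid spans (221–292, 131–201), and it's overexposed so the mask broke. The small round box rim is at the left, (2–78, 191–260). I'll measure both with a looser mask.

```bash
python3 - <<'E'
from h import *
c=camera('wrist'); print(sensors.get_obs()['ee_pos'])
for S in (25,35,45):
  for k in blobs(c,lo=(5,S,30),hi=(35,255,255),amin=1500):
    u=k.mean(0)
    if 200<u[0]<300 and u[1]<220: print(S,k.min(0),k.max(0),'lid',circ(cast(c,k,.008),.037))
    if u[0]<80 and 180<u[1]<260:
        for m in (30,45): print(S,'box',m,circ(cast(c,k[k[:,0]<m],.045),.037))
q=cast(c,[[256.7,166]],.008); print('eye',q)
E
```

```text
[0.63866688 0.26226112 0.19925892]
25 [0 0] [511 370] lid (array([0.64957487, 0.23032307]), np.float64(0.1649665900653609))
35 box 30 (array([0.4285944 , 0.26394244]), np.float64(0.0005613944144773239))
35 box 45 (array([0.42875953, 0.26440835]), np.float64(0.0022263372951387066))
35 [221 131] [293 201] lid (array([0.64270601, 0.26080506]), np.float64(0.0005074383233461343))
45 box 30 (array([0.4287162 , 0.26374958]), np.float64(0.0004297554765989385))
45 box 45 (array([0.42889024, 0.26422559]), np.float64(0.0022491386407413145))
45 [226 131] [293 201] lid (array([0.64409122, 0.26104809]), np.float64(0.006549731735184737))
eye [[0.64290397 0.26217718]]
```

```bash
python3 -m handwheel '{"gripper":[1,1,1,1,1,1,1],"slide":[[0,4,30],[0,0,40],[0,0,40],[0,0,40],[0,0,24],[0,0,10],[0,0,0]],"yaw":[0,0,0,0,0,0,0]}' 60
python3 -m handwheel '{"gripper":[-1,-1,-1,-1,-1,-1,-1,-1],"slide":[[0,0,0],[0,0,0],[0,0,0],[0,0,0],[0,0,0],[0,0,0],[0,0,0],[0,0,0]],"yaw":[0,0,0,0,0,0,0,0]}'
python3 -m handwheel '{"gripper":[-1,-1,-1,-1,-1,-1,-1,-1],"slide":[[0,0,-10],[0,0,-30],[0,0,-40],[0,0,-40],[0,0,-30],[-24,-32,0],[-24,-32,0],[-6,-8,0]],"yaw":[0,0,0,0,0,0,0,0]}'
python3 -m handwheel '{"gripper":[-1,-1,-1],"slide":[[0,0,0],[0,0,0],[0,0,0]],"yaw":[0,0,0]}'
python3 - <<'E'
from h import *
c=wr(0,'w9',(.045,),lo=(5,35,30)); o=sensors.get_obs()['ee_pos']
for k in blobs(c,lo=(5,35,30),hi=(35,255,255),amin=1500):
    u=k.mean(0)
    if u[0]<220:
        lo=k[:,0].min()
        for m in (25,40): print('box',circ(cast(c,k[k[:,0]<lo+m],.045),.037))
    elif u[0]<300: s=k[(k[:,1]<220)]; print('lid',circ(cast(c,s,o[2]-.0165+.008),.037))
E
```

```text
time: 20.0
ee_pos: [0.641, 0.261, 0.0128]
tcp_rot: [-179.8, 0.1, 75.5]
wrist_force: [-0.9, 0.2, 0.4]
opening: 0.0851
grasp_force: 0.0
time: 20.67
ee_pos: [0.6439, 0.2606, 0.0168]
tcp_rot: [179.9, -0.1, 75.4]
wrist_force: [0.0, 0.2, 5.5]
opening: 0.0222
grasp_force: 59.1
time: 21.33
ee_pos: [0.5558, 0.2244, 0.1651]
tcp_rot: [-179.8, 0.1, 75.4]
wrist_force: [-0.4, -0.5, -1.4]
opening: 0.022
grasp_force: 59.2
time: 21.58
ee_pos: [0.5606, 0.2264, 0.1659]
tcp_rot: [179.9, -0.0, 75.4]
wrist_force: [0.3, -0.1, -1.4]
opening: 0.0224
grasp_force: 59.2
[0.5607 0.2264 0.1655] [180.   -0.   75.4]
[437. 326.] [391 295] [471 365] [[0.704, 0.0469, 112.6316, 36.1639, -51.8412]]
[253. 248.] [181 179] [326 317] [[0.5469, 0.1723, 125.3706, 124.6772, -59.7319]]
[ 91. 177.] [ 39 132] [144 225] [[0.4346, 0.2678, 89.5746, 73.7249, 28.4515]]
lid (array([0.56098569, 0.22729137]), np.float64(0.0004038793387196526))
box (array([0.42806071, 0.2636045 ]), np.float64(0.0002493959616020247))
box (array([0.42817743, 0.26383084]), np.float64(0.0003923949923209524))
```

View pics/w9.png

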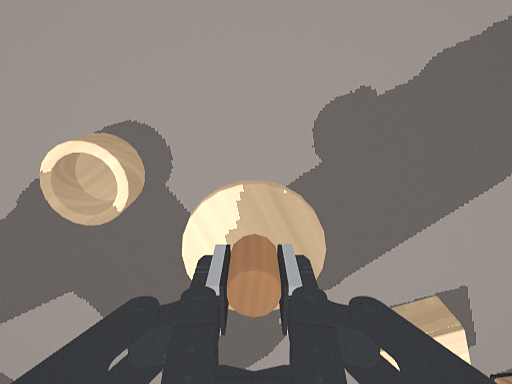

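The held lid is centred, and the small round box rim is at (40–128, 140–225). The needed shift is about [2,-138] mm.

```bash
python3 -m handwheel '{"gripper":[-1,-1,-1,-1,-1,-1,-1,-1],"slide":[[0,-24,0],[1,-39,0],[1,-39,0],[0,-26,0],[0,-10,0],[0,0,30],[0,0,30],[0,0,30]],"yaw":[0,0,0,0,0,0,0,0]}'
python3 -m handwheel '{"gripper":[-1,-1,-1,-1],"slide":[[0,0,8],[0,0,3],[0,0,0],[0,0,0]],"yaw":[0,0,0,0]}'
python3 - <<'E'
from h import *
print(tool([.4278,.2628,.0615]))
E
```

```text
time: 22.3
ee_pos: [0.4279, 0.2635, 0.0748]
tcp_rot: [179.9, -0.1, 75.5]
wrist_force: [1.3, 0.6, -2.2]
opening: 0.0223
grasp_force: 59.3
time: 22.63
ee_pos: [0.4279, 0.2633, 0.066]
tcp_rot: [179.9, -0.1, 75.4]
wrist_force: [-0.5, -0.0, -1.0]
opening: 0.0223
grasp_force: 59.3
[-0.5 -0.   4.5]
```

Lower, release, rise and back away, then check everything from above.

```bash
python3 -m handwheel '{"gripper":[-1,-1,-1,-1],"slide":[[0,0,3],[0,0,2],[0,0,0],[0,0,0]],"yaw":[0,0,0,0]}'
python3 -m handwheel '{"gripper":[1,1,1,1,1,1,1,1],"slide":[[0,0,0],[0,0,0],[0,0,0],[0,0,0],[0,0,-20],[0,0,-40],[0,0,-40],[0,0,-40]],"yaw":[0,0,0,0,0,0,0,0]}'
python3 -m handwheel '{"gripper":[1,1,1,1,1,1],"slide":[[0,-30,0],[0,-40,0],[0,-40,0],[0,-20,0],[0,0,0],[0,0,0]],"yaw":[0,0,0,0,0,0]}'
python3 - <<'E'
from h import *
c=camera('top'); cv2.imwrite('pics/t2.png',cv2.resize(c['img'][100:290,60:400,::-1],None,fx=2.3,fy=2.3,interpolation=cv2.INTER_CUBIC))
w=camera('wrist'); s=camera('scene'); cv2.imwrite('pics/w10.png',np.hstack([cv2.resize(w['img'][:,:,::-1],(400,300)),cv2.resize(s['img'][60:330,130:490,::-1],(400,300))]))
for k in blobs(c):
    u=k.mean(0)
    if 60<u[0]<400 and 90<u[1]<300: print(u.round(0),np.round(rect(c,k,.0265),3))
E
```

```text
time: 22.97
ee_pos: [0.428, 0.2634, 0.0617]
tcp_rot: [179.8, -0.2, 75.4]
wrist_force: [-0.0, -0.9, 9.8]
opening: 0.0223
grasp_force: 60.6
time: 23.63
ee_pos: [0.4263, 0.2625, 0.2006]
tcp_rot: [-180.0, 0.0, 75.5]
wrist_force: [0.2, 0.3, -1.2]
opening: 0.0853
grasp_force: 0.0
time: 24.13
ee_pos: [0.3004, 0.2958, 0.1996]
tcp_rot: [180.0, -0.0, 75.6]
wrist_force: [-0.4, -0.4, -0.4]
opening: 0.0855
grasp_force: 0.0
[367. 266.] [  0.31   -0.426  87.675  84.859 -65.919]
[316. 242.] [ 0.393 -0.267 81.144 76.882 88.278]
[152. 237.] [ 0.425  0.265 87.474 76.921 88.308]
[ 89. 227.] [  0.465   0.468 129.479 106.417  88.29 ]
[306. 172.] [  0.623  -0.245 122.813  83.488  80.074]
[365. 168.] [ 0.631 -0.442 87.579 86.421 72.66 ]
[232. 158.] [6.7800e-01 1.0000e-03 9.7072e+01 8.9986e+01 4.4700e+00]
[273. 123.] [  0.794  -0.14  113.823  75.345  83.877]
[129. 119.] [  0.821   0.345 121.005  32.112 -44.319]
```

View pics/t2.png

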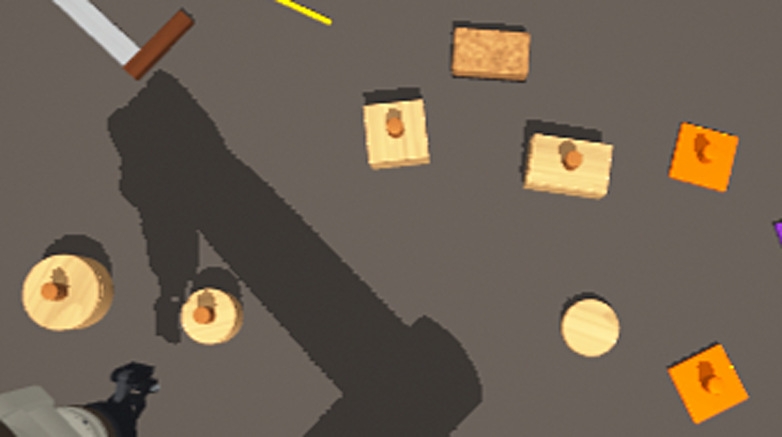

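View pics/w10.png

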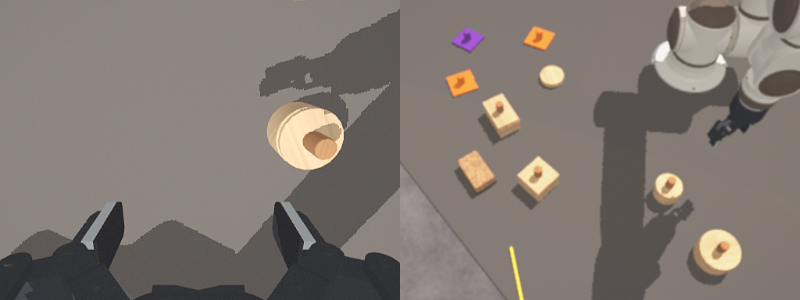

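All four lids sit flush on their boxes in the top, wrist and scene views. The bystanders and decoys haven't moved, and the gripper is clear. Handing in.

```bash
python3 -c "
from workcell import ticket; print(ticket.job_done())"
```

```text
the job is handed in; nothing more can be done
None
```

I put all four lids on their matching boxes and handed the job in at about 24 s; the final pictures show every lid flat and lined up and nothing else disturbed, but the hand-in returned no verdict.

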